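# Fit the splined coupling hub to the pump shaft

### The job

Pull the yellow transport cap off the shaft of the gear pump in the vise and leave it in the parts tray. Then take the bright steel coupling hub with the six-slot splined bore, turn it until its slots line up with the shaft's teeth, and slide it, jaws up, fully home against the shaft's shoulder: don't force it, and keep hold of it until it is home instead of letting it drop down the shaft. Leave the black hub, the red star, the spray can and the wrench where they are.

Things in the scene. Friction and masses are not known exactly. Their poses are not given: they have to be found in the camera images.
- vise: Blue bench vise bolted to the bench, 190 mm over its base lugs, jaws 150 mm wide, tops 154 mm high. Origin on the bench under the centre of its swivel base; z up; x runs along the screw from the blue fixed jaw to the green moving jaw, whose nose ends at x = 258 mm with a tommy bar (top at 150 mm) across it.
- shaft_seat (a point): Centre of the shaft's shoulder (38 mm collar), 212 mm above the bench: the hub rests on it when home. z up along the shaft, x through the middle of one tooth. Six straight teeth every 60 degrees, 6 mm wide, 28 mm over the tips, 23 mm over the roots. The shaft turns both ways with a drag of 0.4 N m and stays where it is left.
- cap: Yellow plastic transport cap, a cup open below, outside diameter 37 mm at the rim and 35 mm at the top, 36 mm tall, 30 g, standing loosely over the shaft with its rim on the shoulder; it lifts straight off and is clear once raised 35 mm. Origin at the centre of the open rim, z towards its closed top.
- tray: Flat aluminium parts tray, magnetically held to the bench (it does not move), outside 200 mm (its x) by 150 mm (its y), 22 mm high, floor and walls 3 mm thick. Origin under its centre, z up.
- splined_hub: Bright steel coupling half, 54 mm diameter, 0.4 kg, on the bench jaws up: cylinder 32 mm high, then three jaws 13 mm high, flush outside. Bore 24.4 mm with six slots 7.2 mm wide, 29.4 mm across, chamfered below; about 0.6 mm free all round on the shaft. Origin: centre of the lower face, z up, x through the middle of one slot. Fits every 60 degrees, within about 3 degrees.
- motor_hub: Black coupling half of the same outer shape (54 mm in diameter, 45 mm high) with a plain round bore of 24.4 mm and a single keyway: it belongs to the motor and is not wanted. Origin at the centre of its lower face, z up.
- spider: Red six-armed coupling star, 53 mm across, 12 mm thick, lying on the bench; not wanted. Origin under its centre, z up.
- spray_can: Blue and white spray can with a red cap, 65 mm in diameter, 200 mm tall, standing on the bench; not wanted. Origin under its centre, z up.
- wrench: Steel wrench 190 mm long lying on the bench along its x axis; not wanted. Origin under its middle.
- pump: Hydraulic gear pump clamped upright in the vise, shaft up. Dark flange 126 x 104 mm, its top 200 mm above the bench, bolt heads to 210 mm, and a 51 mm spigot round the shaft to 206 mm. Origin under the pump's centre, 100 mm above the bench, z up; the vertical shaft axis is 22 mm to its -x.
- shaft_tip (a point): Top end of the shaft, 32 mm above the shoulder, same axes. The last 4 mm are a bare nose tapering from 23 to 18 mm diameter; the teeth begin below it with a slight 2 mm bevel. A hub that is centred but not lined up stops on the teeth 26 to 28 mm above home.
Not all that is in view belongs to the job. Of the things that look like the splined_hub, take the one that is nearest to the robot's base at the start.

How it is judged:
By the outcome, as a careful person would: the job done as asked, in the order asked, and still so for the second after the job is handed in, with the robot touching nothing.
It also fails if it takes over 64 s, if anything falls off the work surface, if the arm or the gripper's body presses on something with over 40 N, if the wrist force passes 120 N, or if a joint passes its speed limit or range.

### The arm

A 7-joint arm with a two-finger parallel gripper is mounted at the origin on the work surface. World frame = base frame: x ahead of the robot, y to its left, z up, the work surface at z = 0. Lengths are in mm, angles in rad, forces in N, time in s.
With the tool pointing down it reaches from about 400 to 900 mm from the base axis. Payload 5.5 kg.
Tool frame: the origin (TCP) lies at the very end of the fingers, on their centre line; the grasp point (between the pads) lies 19 mm behind it (manip.grasp_offset is the distance from the TCP to the grasp point, in mm); x points along the fingers, y is the direction in which the jaws open and shut, and the axes are right-handed (so a half turn about x gives the same grasp; the last joint's range is limited). The gripper opens to 92 mm and grips with 3 to 60 N. Pads are 19 mm wide; open, the fingers measure 130 mm over their backs; the gripper's body (75 mm by 190 mm) begins 47 mm behind the grasp point.
Start: joints at [1.491, 0.501, -0.427, 1.55, 0.221, 1.138, -0.21], TCP at [218.515, -612.169, 206.029] pointing down, gripper open.
Joint ranges: [-2.88, 2.88], [-0.31, 2.03], [-1.54, 1.56], [0.2, 2.42], [-1.41, 4.55], [0.19, 2.02], [-2.57, 2.57]. Speed limits (rad/s): [2.57, 2.57, 3.14, 3.14, 3.14, 3.14, 3.14].

### API

Orientations are given as a 3x3 rotation matrix whose columns are the frame's x, y, z axes.
In Python, from bench import manip gives the robot as it stands.
- The arm moves only by the tool servo_tool, never from a script. Its argument "commands" is a list of rows, each an object with "dr": the turn, a rotation vector about the tool's x, y, z in degrees, a list of three; "slide": the shift along the tool's x, y, z in mm, a list of three; "fingers": the gripper command: -1 is fully open, 1 is shut, values between are in proportion. A call has 1 to 5 rows; each row is the pose to reach, as a shift and turn from the pose commanded when the call began, along the tool's axes at that moment; what a row does not reach only later rows make up. A row lasts 1/8 s, in which the tool goes at most 62.5 mm and 10.7 degrees, less where a joint would pass 70% of its speed; a pose out of reach is approached as far as the arm can. A call with a gripper value outside its range is refused whole. The fingers move at their own pace and stop on an object; the grip force is fixed at half the most. Time passes only in rows, so rows that repeat a pose let the fingers close. It gives the time, the measured TCP pose, the force and the opening at its end, in the units of the state.
- manip.sense(): the state, without advancing time (a new reading comes with each control period).
- manip.read_camera(name): name is "scene" or "top"; returns a dict with "frame" (384x512x3 uint8, blue, green, red), "intrinsics" (3x3 intrinsics, pixels), "T" (4x4, takes a point from camera to world coordinates). Camera axes: x right, y up, looking along -z (the intrinsics and any distortion apply to the point x, -y, -z); pixel columns grow to the right and rows downward; lengths in mm; the calibration is good to about 2 mm. A picture is of the moment at which its call begins. There is no depth.
- manip.close_job(): hands the job in, once; it reports no verdict.
The state is a dict: "clock": time; "joint_pos": joint angles; "qd": joint speeds; "effort": joint torques, N m; "tool_pos": TCP position; "eef_rot": TCP orientation; "contact_force": force on the tool from outside, world axes, zero at the start; "torque": the same for the moment, N m; "opening": finger opening in mm.
Only numpy, scipy, OpenCV 4.12 (cv2) and the standard library are available. Lean on these libraries where they do the work, as an engineer would, in place of code of your own. Each camera call takes 0.05 s, during which the arm holds its last target. There are 200 camera calls.

## Working session

There is one attempt and no reset: what is moved stays moved. The work goes in short steps, Python scripts to look and compute and a tool call to move; the robot and the scene stay as the last step left them, time stands still between calls to the robot, and variables do not carry over. Pictures are saved under pics/ and viewed, about 8 in all and at most 12, crops included, and the job is handed in when it is done.

Besides the shell and the picture viewer there is one more tool, called after "Call:" as name(argument=value, ...) on one line, values as JSON. servo_tool: Moves the arm, as the interface text tells. Its arguments: {"type":"object","properties":{"commands":{"type":"array","items":{"type":"object","properties":{"dr":{"type":"array","items":{"type":"number"}},"slide":{"type":"array","items":{"type":"number"}},"fingers":{"type":"number"}}}}},"required":["commands"]}

```bash
ls; mkdir -p pics; cat > h.py <<'E'
import numpy as np, cv2
from bench import manip
def cam(name,fn=None):
    c=manip.read_camera(name); 
    if fn: cv2.imwrite('pics/'+fn,c['frame']); np.savez('pics/'+fn+'.npz',K=c['intrinsics'],T=c['T'])
    return c
def load(fn):
    d=np.load('pics/'+fn+'.npz'); return d['K'],d['T']
def ray(K,T,u,v):
    p=np.linalg.inv(K)@[u,v,1.]; d=T[:3,:3]@[p[0],-p[1],-p[2]]; return T[:3,3],d/np.linalg.norm(d)
def at_z(K,T,u,v,z):
    o,d=ray(K,T,u,v); return o+d*(z-o[2])/d[2]
def proj(K,T,P):
    q=np.linalg.inv(T)@np.r_[P,1]; p=K@[q[0],-q[1],-q[2]]; return p[:2]/p[2]
def crop(fn,u0,v0,u1,v1,s,out):
    im=cv2.imread('pics/'+fn)[v0:v1,u0:u1]; cv2.imwrite('pics/'+out,cv2.resize(im,None,fx=s,fy=s,interpolation=cv2.INTER_CUBIC))
E
python3 - <<'E'
from h import *
for n in('scene','top'):
    c=cam(n,n+'0.png'); print(n,c.keys(),c['intrinsics'].round(1).tolist(),c['T'].round(3).tolist())
a,b=[cv2.imread(f'pics/{n}0.png') for n in('scene','top')]
s=manip.sense(); print({k:np.round(v,3).tolist() for k,v in s.items()})
print(manip.grasp_offset)
E
```

```text
pics
scene dict_keys(['frame', 'intrinsics', 'T']) [[442.4, 0.0, 251.3], [0.0, 442.4, 183.8], [0.0, 0.0, 1.0]] [[0.776, -0.538, 0.329, 975.621], [0.63, 0.66, -0.408, -671.367], [0.002, 0.525, 0.851, 1215.014], [0.0, 0.0, 0.0, 1.0]]
top dict_keys(['frame', 'intrinsics', 'T']) [[389.7, 0.0, 260.1], [0.0, 389.7, 190.3], [0.0, 0.0, 1.0]] [[0.028, 0.99, -0.139, 417.871], [-1.0, 0.027, -0.007, -158.932], [-0.003, 0.14, 0.99, 1187.033], [0.0, 0.0, 0.0, 1.0]]
{'clock': 0.1, 'joint_pos': [1.491, 0.502, -0.427, 1.551, 0.221, 1.138, -0.21], 'qd': [0.001, 0.001, -0.002, -0.001, 0.0, -0.001, 0.001], 'effort': [-0.011, -56.787, -5.839, -27.991, -0.069, 0.024, 0.0], 'tool_pos': [218.199, -611.565, 205.051], 'eef_rot': [[-0.001, 0.336, -0.942], [0.002, -0.942, -0.336], [-1.0, -0.002, -0.0]], 'contact_force': [0.609, -0.113, -0.115], 'torque': [0.019, 0.025, 0.011], 'opening': 91.766}
18.8
```

```bash
python3 - <<'E'
from h import *
for n in('scene','top'): crop(n+'0.png',0,0,512,384,1.56,n+'0b.png')
E
```

```text
(no output)
```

View pics/scene0b.png

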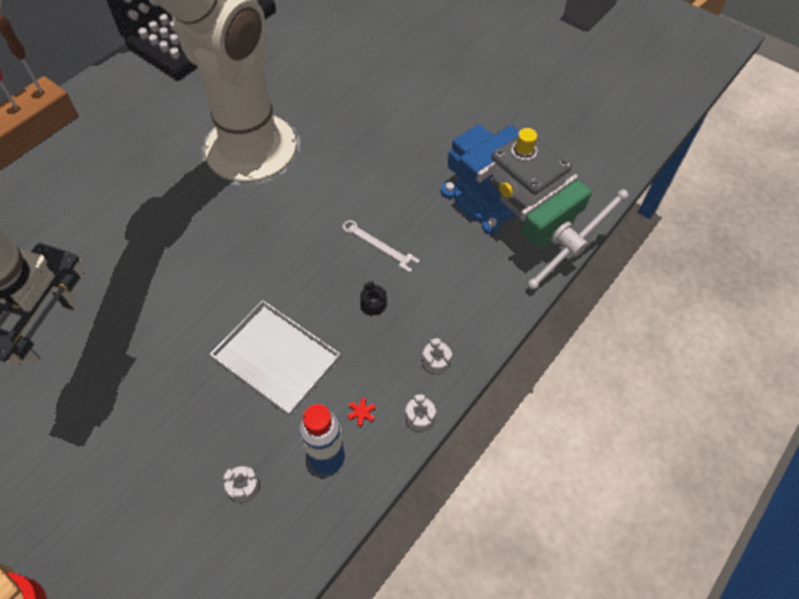

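View pics/top0b.png

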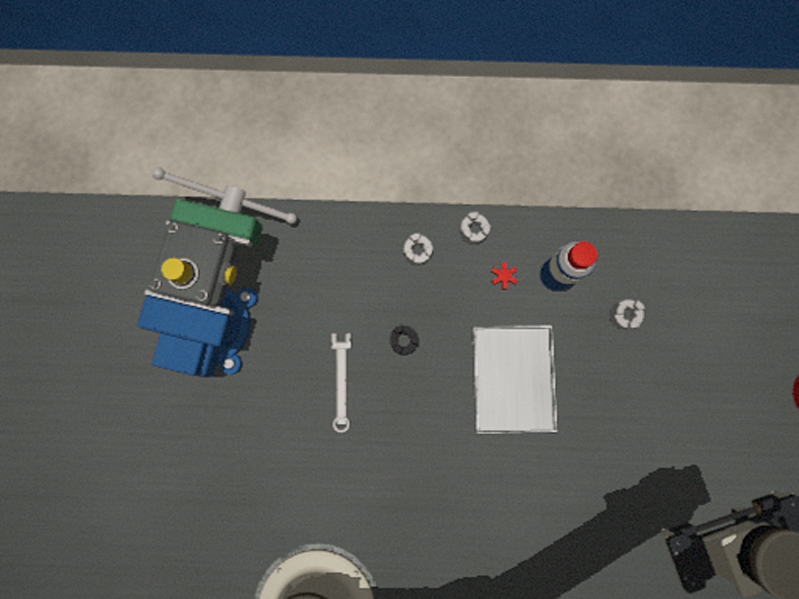

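Seen in both pictures: bright hubs at scene (437,354), (421,411), (240,482), which are top (418,248), (475,227), (630,313). The black hub is at top (404,340), the cap at (174,269), and the tray centre at (515,379). The can, star and wrench are also in view. Next I'll get positions and crop close.

```bash
python3 - <<'E'
from h import *
K,T=load('top0.png'); Ks,Ts=load('scene0.png')
def two(pt,ps):
    o,d=ray(K,T,*(np.array(pt)/1.56)); p,e=ray(Ks,Ts,*(np.array(ps)/1.56))
    t=np.linalg.lstsq(np.c_[d,-e],p-o,rcond=None)[0]; return ((o+d*t[0]+p+e*t[1])/2).round(1),np.linalg.norm(o+d*t[0]-p-e*t[1]).round(1)
for n,pt,ps in [('A',(418,248),(437,354)),('B',(475,227),(421,411)),('C',(630,313),(240,482)),('blk',(404,340),(373,298)),('cap',(174,269),(527,136)),('tray',(515,379),(275,356)),('can',(583,254),(317,416))]:
    q,e=two(pt,ps); print(n,q,e, 'z45',at_z(K,T,*(np.array(pt)/1.56),45).round(),'r',np.hypot(*q[:2]).round())
for n,pt in [('t1',(474,327)),('t2',(552,326)),('t3',(556,432)),('t4',(477,432)),]: print(n,at_z(K,T,*(np.array(pt)/1.56),22).round())
im=cv2.imread('pics/top0.png'); sc=cv2.imread('pics/scene0.png')
def c(im,u,v): return cv2.resize(im[int(v/1.56)-18:int(v/1.56)+18,int(u/1.56)-18:int(u/1.56)+18],(260,260),interpolation=cv2.INTER_CUBIC)
r1=np.hstack([c(im,*p) for p in [(418,248),(475,227),(630,313)]]); r2=np.hstack([c(sc,*p) for p in [(437,354),(421,411),(240,482)]])
cv2.imwrite('pics/hubs.png',np.vstack([r1,r2]))
E
```

```text
A [ 677.9 -169.6   34.8] 4.6 z45 [ 674. -171.   45.] r 699.0
B [ 723.6 -279.    33.2] 6.1 z45 [ 718. -280.   45.] r 776.0
C [ 562.7 -575.9   35.1] 5.4 z45 [ 560. -574.   45.] r 805.0
blk [ 500.2 -147.2   24.3] 5.5 z45 [ 497. -149.   45.] r 521.0
cap [586.1 216.3 245.4] 4.1 z45 [620. 294.  45.] r 625.0
tray [ 432.5 -361.1   13.5] 6.0 z45 [ 430. -358.   45.] r 563.0
can [ 638.6 -441.6  197.7] 4.5 z45 [ 671. -487.   45.] r 776.0
t1 [ 527. -283.   22.]
t2 [ 533. -433.   22.]
t3 [ 334. -439.   22.]
t4 [ 330. -291.   22.]
```

View pics/hubs.png

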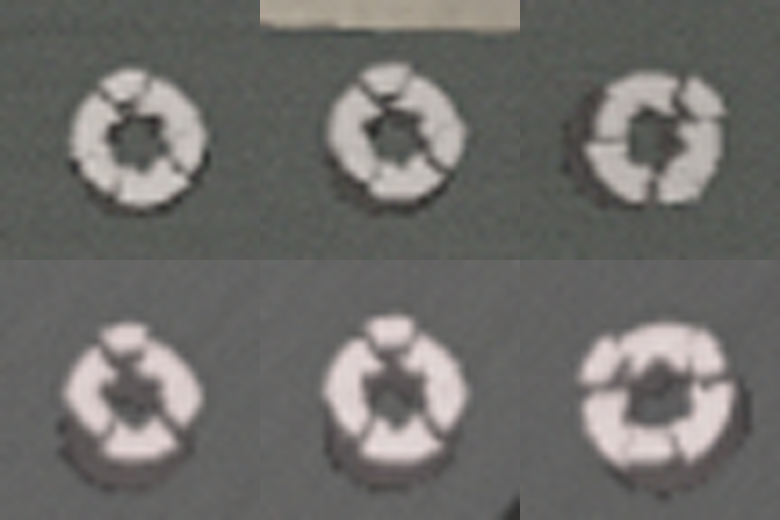

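All three bright hubs have six-slot bores, so the black hub is the only one ruled out by shape. Hub A, at top (418,248), is nearest to the base (r≈699, against 776 and 805), so I'll take A. Next I'll fit the silhouettes of A and the cap.

```bash
cat >> h.py <<'E'
from scipy.optimize import minimize
def circ(x,y,z,d,n=40):
    t=np.linspace(0,2*np.pi,n,endpoint=False); return np.c_[x+d/2*np.cos(t),y+d/2*np.sin(t),np.full(n,z)]
def fit(fn,mask,xy0,rings,S=8):
    """fit xy so that hull of rings [(z,d)] matches mask; supersampled soft IoU"""
    K,T=load(fn); H,W=mask.shape
    def hull(xy):
        P=np.array([proj(K,T,p) for z,d in rings for p in circ(*xy,z,d)])
        return cv2.convexHull(P.astype(np.float32))
    b=cv2.boundingRect(hull(xy0)); u0,v0=b[0]-12,b[1]-12; w,h=b[2]+24,b[3]+24
    m=mask[v0:v0+h,u0:u0+w].astype(float)
    def cost(xy):
        big=np.zeros((h*S,w*S),np.uint8); cv2.fillConvexPoly(big,np.round((hull(xy)[:,0]+0.5-[u0,v0])*S*16).astype(int),1,shift=4)
        r=cv2.resize(big.astype(np.float32),(w,h),interpolation=cv2.INTER_AREA); return np.abs(r-m).sum()
    r=minimize(cost,xy0,method='Nelder-Mead',options=dict(initial_simplex=[np.array(xy0)+s for s in([0,0],[8,0],[0,8])],xatol=.05)); 
    return r.x.round(1),round(r.fun,1),m.sum()
def near(mask,u,v,r):
    k=np.zeros(mask.shape,np.uint8); cv2.circle(k,(int(u),int(v)),r,1,-1); return mask*k
def fill(m):
    c,_=cv2.findContours(m.astype(np.uint8),cv2.RETR_EXTERNAL,cv2.CHAIN_APPROX_NONE); o=np.zeros(m.shape,np.uint8); cv2.drawContours(o,c,-1,1,-1); return o
E
python3 - <<'E'
from h import *
for fn,pc,pa,thr in [('top0.png',(174,269),(418,248),120),('scene0.png',(527,140),(437,354),150)]:
    im=cv2.imread('pics/'+fn); hsv=cv2.cvtColor(im,cv2.COLOR_BGR2HSV)
    y=((hsv[...,0]>18)&(hsv[...,0]<38)&(hsv[...,1]>150)&(hsv[...,2]>60)).astype(np.uint8)
    y=near(y,pc[0]/1.56,pc[1]/1.56,16); print(fn,'cap',fit(fn,fill(y),(586,216),[(212,37),(248,35)]))
    for t in (thr,thr+25):
        a=near((im.min(2)>t).astype(np.uint8),pa[0]/1.56,pa[1]/1.56,16); a=fill(cv2.morphologyEx(a,cv2.MORPH_CLOSE,np.ones((3,3))))
        print('A',t,fit(fn,a,(676,-170),[(45,54)]), im[int(pa[1]/1.56)-8:int(pa[1]/1.56)+9,int(pa[0]/1.56)].min(1).tolist())
print([m for m in dir(manip) if m[0]!='_'])
E
```

```text
top0.png cap (array([586.2, 218.3]), np.float64(27.2), np.float64(225.0))
A 120 (array([ 675.4, -170.2]), np.float64(19.0), np.float64(263.0)) [191, 187, 179, 132, 98, 95, 71, 83, 87, 86, 90, 86, 95, 143, 186, 185, 189]
A 145 (array([ 675.1, -169.6]), np.float64(22.4), np.float64(240.0)) [191, 187, 179, 132, 98, 95, 71, 83, 87, 86, 90, 86, 95, 143, 186, 185, 189]
scene0.png cap (array([584.6, 222.5]), np.float64(26.2), np.float64(164.0))
A 150 (array([ 679.6, -170.6]), np.float64(34.8), np.float64(233.0)) [203, 196, 149, 103, 118, 106, 92, 88, 89, 81, 85, 91, 98, 145, 195, 205, 205]
A 175 (array([ 679.8, -170.4]), np.float64(129.4), np.float64(128.0)) [203, 196, 149, 103, 118, 106, 92, 88, 89, 81, 85, 91, 98, 145, 195, 205, 205]
['Unreachable', 'close_job', 'grasp_offset', 'read_camera', 'sense']
```

Call:
servo_tool(commands=[{"slide": [-60, 0, 0], "dr": [0, 0, 0], "fingers": -1}, {"slide": [-120, 0, 0], "dr": [-10, 0, 0], "fingers": -1}, {"slide": [-140, -40, -38], "dr": [-20, 0, 0], "fingers": -1}, {"slide": [-140, -80, -76], "dr": [-30, 0, 0], "fingers": -1}, {"slide": [-140, -120, -114], "dr": [-40, 0, 0], "fingers": -1}])

```text
clock: 0.72
tool_pos: [286.1, -459.1, 346.0]
eef_rot: [[-0.0, 0.866, -0.501], [-0.0, -0.501, -0.866], [-1.0, 0.0, 0.0]]
contact_force: [0.4, 0.0, 0.1]
opening: 91.7
```

```bash
cat >> h.py <<'E'
def st():
    s=manip.sense(); R=np.array(s['eef_rot']); print('t',round(s['clock'],2),'pos',np.round(s['tool_pos'],1),'yaw_y',round(np.degrees(np.arctan2(R[1,1],R[0,1])),1),'tilt',np.degrees(np.arccos(-R[2,0])).round(2),'F',np.round(s['contact_force'],1),'M',np.round(s['torque'],2),'open',round(s['opening'],1),'q',np.round(s['joint_pos'],2)); return s
def to(p,yaw=None):
    s=st(); R=np.array(s['eef_rot']); d=np.array(p)-s['tool_pos']; y=np.degrees(np.arctan2(R[1,1],R[0,1]))
    print('-> slide',(R.T@d).round(1),'dr_x',0 if yaw is None else round(-((yaw-y+180)%360-180),1))
E
python3 -c "
from h import *
to((585.5,220,300),20)"
```

```text
t 0.72 pos [ 286.1 -459.1  346. ] yaw_y -30.0 tilt 0.01 F [0.4 0.  0.1] M [-0.03 -0.07  0.04] open 91.7 q [ 1.51  0.22 -0.65  1.63  0.13  1.34  0.32]
-> slide [  45.9  -80.7 -737.8] dr_x -50.0
```

Call:
servo_tool(commands=[{"slide": [0, -8, -60], "dr": [-10, 0, 0], "fingers": -1}, {"slide": [0, -14, -120], "dr": [-20, 0, 0], "fingers": -1}, {"slide": [0, -20, -180], "dr": [-30, 0, 0], "fingers": -1}, {"slide": [0, -28, -240], "dr": [-40, 0, 0], "fingers": -1}, {"slide": [0, -34, -300], "dr": [-50, 0, 0], "fingers": -1}])

```text
clock: 1.35
tool_pos: [408.0, -182.9, 345.9]
eef_rot: [[-0.0, 0.94, 0.341], [-0.001, 0.341, -0.94], [-1.0, -0.001, 0.001]]
contact_force: [0.6, -1.1, 0.4]
opening: 92.0
```

```bash
python3 -c "
from h import *
to((585.5,220,300),20)"
```

```text
t 1.35 pos [ 408.  -182.9  345.9] yaw_y 19.9 tilt 0.06 F [ 0.6 -1.1  0.4] M [-0.07 -0.14 -0.03] open 92.0 q [ 1.31  0.01 -0.95  1.83  0.01  1.31  0.71]
-> slide [  45.5  304.4 -318.2] dr_x -0.1
```

Call:
servo_tool(commands=[{"slide": [10, 40, -42], "dr": [0, 0, 0], "fingers": -1}, {"slide": [20, 80, -84], "dr": [0, 0, 0], "fingers": -1}, {"slide": [30, 120, -126], "dr": [0, 0, 0], "fingers": -1}, {"slide": [40, 160, -168], "dr": [0, 0, 0], "fingers": -1}, {"slide": [40, 200, -210], "dr": [0, 0, 0], "fingers": -1}])

```text
clock: 1.98
tool_pos: [525.6, 81.2, 304.8]
eef_rot: [[-0.002, 0.942, 0.335], [-0.0, 0.335, -0.942], [-1.0, -0.002, -0.0]]
contact_force: [0.7, -1.6, 1.2]
opening: 91.5
```

```bash
python3 -c "
from h import *
to((585.5,220,300),20)"
```

```text
t 1.98 pos [525.6  81.2 304.8] yaw_y 19.6 tilt 0.11 F [ 0.7 -1.6  1.2] M [-0.06 -0.18 -0.03] open 91.5 q [ 0.69  0.34 -1.11  1.71  0.32  1.29 -0.15]
-> slide [   4.7  103.  -110.8] dr_x -0.4
```

Call:
servo_tool(commands=[{"slide": [4, 45, -48], "dr": [0, 0, 0], "fingers": -1}, {"slide": [4, 85, -90], "dr": [0, 0, 0], "fingers": -1}, {"slide": [4, 103, -111], "dr": [0, 0, 0], "fingers": -1}, {"slide": [4, 103, -111], "dr": [0, 0, 0], "fingers": -1}])

```text
clock: 2.48
tool_pos: [584.3, 222.7, 301.2]
eef_rot: [[-0.002, 0.94, 0.341], [0.002, 0.341, -0.94], [-1.0, -0.001, -0.002]]
contact_force: [-0.2, -0.5, -0.4]
opening: 91.7
```

Call:
servo_tool(commands=[{"slide": [30, 0, 0], "dr": [0, 0, 0], "fingers": -1}, {"slide": [55, 0, 0], "dr": [0, 0, 0], "fingers": -1}, {"slide": [78, 0, 0], "dr": [0, 0, 0], "fingers": -1}, {"slide": [80, 0, 0], "dr": [0, 0, 0], "fingers": -1}, {"slide": [80, 0, 0], "dr": [0, 0, 0], "fingers": -1}])

```text
clock: 3.1
tool_pos: [585.7, 218.6, 222.7]
eef_rot: [[0.001, 0.942, 0.335], [-0.0, 0.335, -0.942], [-1.0, 0.0, 0.0]]
contact_force: [-0.3, -0.2, 0.3]
opening: 92.1
```

```bash
python3 -c "
from h import *
to((585.5,220,220),20)"
```

```text
t 3.1 pos [585.7 218.6 222.7] yaw_y 19.6 tilt 0.03 F [-0.3 -0.2  0.3] M [ 0.01 -0.14  0.05] open 92.1 q [ 0.28  0.6  -0.99  1.59  0.52  1.24 -0.46]
-> slide [ 2.7  0.3 -1.4] dr_x -0.4
```

Call:
servo_tool(commands=[{"slide": [2, 0, 0], "dr": [0, 0, 0], "fingers": 1}, {"slide": [2, 0, 0], "dr": [0, 0, 0], "fingers": 1}, {"slide": [2, 0, 0], "dr": [0, 0, 0], "fingers": 1}, {"slide": [2, 0, 0], "dr": [0, 0, 0], "fingers": 1}, {"slide": [2, 0, 0], "dr": [0, 0, 0], "fingers": 1}])

```text
clock: 3.72
tool_pos: [585.3, 219.4, 220.1]
eef_rot: [[0.0, 0.942, 0.336], [-0.0, 0.336, -0.942], [-1.0, 0.0, 0.0]]
contact_force: [-0.1, -0.2, -0.3]
opening: 46.5
```

```bash
python3 -c "
from h import *
st()"
```

```text
t 3.73 pos [585.3 219.4 220.1] yaw_y 19.6 tilt 0.0 F [-0.1 -0.2 -0.3] M [-0.01 -0.11 -0.01] open 46.5 q [ 0.28  0.6  -0.99  1.59  0.52  1.24 -0.46]
```

Call:
servo_tool(commands=[{"slide": [0, 0, 0], "dr": [0, 0, 0], "fingers": 1}, {"slide": [0, 0, 0], "dr": [0, 0, 0], "fingers": 1}, {"slide": [0, 0, 0], "dr": [0, 0, 0], "fingers": 1}])

```text
clock: 4.1
tool_pos: [585.3, 219.4, 220.0]
eef_rot: [[-0.0, 0.942, 0.336], [-0.0, 0.336, -0.942], [-1.0, -0.0, -0.0]]
contact_force: [0.9, -0.2, 0.2]
opening: 33.9
```

```bash
python3 -c "
from h import *
st()"
```

```text
t 4.1 pos [585.3 219.4 220. ] yaw_y 19.6 tilt 0.0 F [ 0.9 -0.2  0.2] M [ 0.03 -0.15 -0.  ] open 33.9 q [ 0.28  0.6  -0.99  1.59  0.52  1.24 -0.46]
```

Call:
servo_tool(commands=[{"slide": [-10, 0, 0], "dr": [0, 0, 0], "fingers": 1}, {"slide": [-25, 0, 0], "dr": [0, 0, 0], "fingers": 1}, {"slide": [-45, 0, 0], "dr": [0, 0, 0], "fingers": 1}, {"slide": [-70, 0, 0], "dr": [0, 0, 0], "fingers": 1}, {"slide": [-90, 0, 0], "dr": [0, 0, 0], "fingers": 1}])

```text
clock: 4.72
tool_pos: [585.6, 219.9, 312.6]
eef_rot: [[0.002, 0.942, 0.336], [0.001, 0.336, -0.942], [-1.0, 0.002, -0.0]]
contact_force: [-0.3, -0.2, 0.5]
opening: 34.2
```

```bash
python3 -c "
from h import *
to((430,-361,310),-80)"
```

```text
t 4.72 pos [585.6 219.9 312.6] yaw_y 19.6 tilt 0.12 F [-0.3 -0.2  0.5] M [ 0.01 -0.18  0.03] open 34.2 q [ 0.3   0.53 -1.03  1.47  0.46  1.4  -0.41]
-> slide [   1.8 -341.9  494.7] dr_x 99.6
```

Call:
servo_tool(commands=[{"slide": [0, -34, 50], "dr": [4, 0, 0], "fingers": 1}, {"slide": [0, -68, 100], "dr": [8, 0, 0], "fingers": 1}, {"slide": [0, -102, 148], "dr": [12, 0, 0], "fingers": 1}, {"slide": [0, -136, 198], "dr": [16, 0, 0], "fingers": 1}, {"slide": [0, -170, 247], "dr": [20, 0, 0], "fingers": 1}])

```text
clock: 5.35
tool_pos: [507.7, -72.1, 311.1]
eef_rot: [[0.001, 1.0, -0.008], [-0.001, -0.008, -1.0], [-1.0, 0.001, 0.001]]
contact_force: [1.1, -1.6, -0.6]
opening: 33.8
```

```bash
python3 -c "
from h import *
cam('top','top1.png'); cam('scene','scene1.png')
crop('top1.png',70,140,150,210,5,'a.png');crop('scene1.png',300,60,380,130,5,'b.png')
cv2.imwrite('pics/sh1.png',np.hstack([cv2.imread('pics/a.png'),cv2.imread('pics/b.png')]))
to((430,-361,250),0)"
```

```text
t 5.45 pos [506.6 -79.4 310.3] yaw_y -1.2 tilt 0.27 F [ 0.8 -0.2 -0.7] M [ 0.01 -0.07 -0.02] open 33.8 q [ 0.97  0.25 -1.02  1.74  0.23  1.27 -0.13]
-> slide [ 61.6 -70.9 282.8] dr_x -1.2
```

View pics/sh1.png

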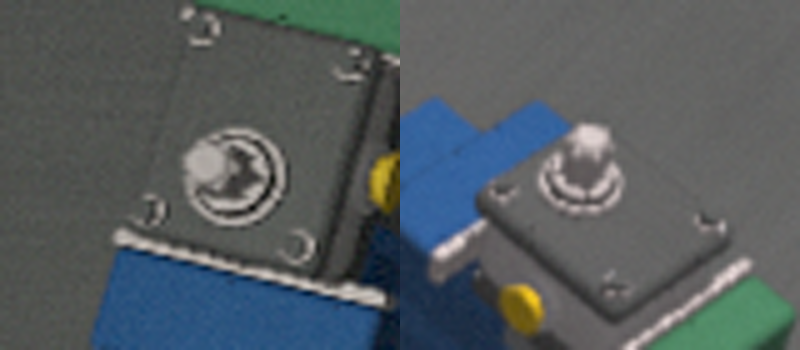

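The cap is off and the bare splined shaft is visible, with its tip at top pixel (111.4,172). Next is the tray.

Call:
servo_tool(commands=[{"slide": [20, -14, 56], "dr": [0, 0, 0], "fingers": 1}, {"slide": [40, -28, 113], "dr": [0, 0, 0], "fingers": 1}, {"slide": [62, -42, 170], "dr": [0, 0, 0], "fingers": 1}, {"slide": [90, -56, 226], "dr": [0, 0, 0], "fingers": 1}, {"slide": [120, -70, 283], "dr": [0, 0, 0], "fingers": 1}])

```text
clock: 6.08
tool_pos: [438.0, -350.2, 192.9]
eef_rot: [[0.002, 1.0, -0.006], [-0.002, -0.006, -1.0], [-1.0, 0.002, 0.002]]
contact_force: [1.1, -0.4, -0.3]
opening: 34.0
```

Call:
servo_tool(commands=[{"slide": [40, 0, 0], "dr": [0, 0, 0], "fingers": 1}, {"slide": [80, 0, 0], "dr": [0, 0, 0], "fingers": 1}, {"slide": [120, 0, 0], "dr": [0, 0, 0], "fingers": 1}, {"slide": [140, 0, 0], "dr": [0, 0, 0], "fingers": 1}, {"slide": [140, 0, 0], "dr": [0, 0, 0], "fingers": 1}])

```text
clock: 6.7
tool_pos: [437.5, -347.7, 51.9]
eef_rot: [[-0.001, 1.0, -0.006], [0.001, -0.006, -1.0], [-1.0, -0.001, -0.001]]
contact_force: [-0.4, -0.0, -0.4]
opening: 34.1
```

```bash
python3 -c "
from h import *
to((430,-361,12),0)"
```

```text
t 6.7 pos [ 437.5 -347.7   51.9] yaw_y -0.3 tilt 0.11 F [-0.4 -0.  -0.4] M [-0.03 -0.11 -0.05] open 34.1 q [ 1.18  0.63 -0.73  1.89  0.55  0.84  0.16]
-> slide [39.9 -7.4 13.4] dr_x -0.3
```

Call:
servo_tool(commands=[{"slide": [15, -6, 8], "dr": [0, 0, 0], "fingers": 1}, {"slide": [28, -7, 12], "dr": [0, 0, 0], "fingers": 1}, {"slide": [35, -7, 12], "dr": [0, 0, 0], "fingers": 1}, {"slide": [38, -7, 12], "dr": [0, 0, 0], "fingers": 1}, {"slide": [38, -7, 12], "dr": [0, 0, 0], "fingers": 1}])

```text
clock: 7.32
tool_pos: [430.7, -360.0, 14.4]
eef_rot: [[0.0, 1.0, -0.006], [0.0, -0.006, -1.0], [-1.0, 0.0, -0.0]]
contact_force: [0.4, -0.0, -0.3]
opening: 34.2
```

```bash
python3 -c "
from h import *
st()"
```

```text
t 7.33 pos [ 430.7 -360.    14.4] yaw_y -0.3 tilt 0.02 F [ 0.4 -0.  -0.3] M [ 0.01 -0.05 -0.01] open 34.2 q [ 1.17  0.68 -0.68  1.9   0.6   0.78  0.15]
```

Lower in small steps until it touches, then release and retreat.

Call:
servo_tool(commands=[{"slide": [1.5, 0, 0], "dr": [0, 0, 0], "fingers": 1}, {"slide": [2.5, 0, 0], "dr": [0, 0, 0], "fingers": 1}, {"slide": [2.5, 0, 0], "dr": [0, 0, 0], "fingers": 1}])

```text
clock: 7.7
tool_pos: [430.5, -360.4, 12.0]
eef_rot: [[0.0, 1.0, -0.006], [-0.0, -0.006, -1.0], [-1.0, 0.0, 0.0]]
contact_force: [0.0, -0.4, -0.2]
opening: 34.0
```

Call:
servo_tool(commands=[{"slide": [0, 0, 0], "dr": [0, 0, 0], "fingers": -0.3}, {"slide": [0, 0, 0], "dr": [0, 0, 0], "fingers": -1}, {"slide": [0, 0, 0], "dr": [0, 0, 0], "fingers": -1}, {"slide": [0, 0, 0], "dr": [0, 0, 0], "fingers": -1}, {"slide": [0, 0, 0], "dr": [0, 0, 0], "fingers": -1}])

```text
clock: 8.32
tool_pos: [430.5, -360.4, 11.9]
eef_rot: [[0.0, 1.0, -0.006], [-0.0, -0.006, -1.0], [-1.0, 0.0, 0.0]]
contact_force: [0.1, 0.4, 0.7]
opening: 79.3
```

Call:
servo_tool(commands=[{"slide": [-20, 0, 0], "dr": [0, 0, 0], "fingers": -1}, {"slide": [-60, 0, 0], "dr": [0, 0, 0], "fingers": -1}, {"slide": [-110, 0, 0], "dr": [0, 0, 0], "fingers": -1}, {"slide": [-140, 30, -30], "dr": [0, 0, 0], "fingers": -1}, {"slide": [-140, 70, -80], "dr": [0, 0, 0], "fingers": -1}])

```text
clock: 8.95
tool_pos: [502.1, -284.9, 156.4]
eef_rot: [[0.005, 1.0, -0.012], [-0.005, -0.012, -1.0], [-1.0, 0.005, 0.005]]
contact_force: [1.4, -1.5, -1.0]
opening: 91.6
```

```bash
python3 -c "
from h import *
to((677,-170,100),-14)"
```

```text
t 8.95 pos [ 502.1 -284.9  156.4] yaw_y -0.7 tilt 0.42 F [ 1.4 -1.5 -1. ] M [-0.03 -0.16 -0.03] open 91.6 q [ 1.1   0.52 -0.83  1.78  0.44  1.03  0.09]
-> slide [  56.7  173.2 -117.3] dr_x 13.3
```

```bash
python3 - <<'E'
from h import *
t=[]
for n in('top','scene'):
    fs=[]
    for i in range(6): c=manip.read_camera(n); fs.append(c['frame'].astype(np.float32))
    f=np.mean(fs,0); np.save(f'pics/{n}2.npy',f); cv2.imwrite(f'pics/{n}2.png',f.astype(np.uint8)); np.savez(f'pics/{n}2.png.npz',K=c['intrinsics'],T=c['T'])
    for P in [(676,-170,40),(585,220,232)]:
        u,v=proj(c['intrinsics'],c['T'],P).round().astype(int); k=f[v-13:v+14,u-14:u+15]
        t.append(cv2.resize(k,(400,300),interpolation=cv2.INTER_CUBIC)); print(n,u-14,v-13)
    if n=='top': u,v=proj(c['intrinsics'],c['T'],(430,-361,20)).astype(int); print('tray yellow px',(cv2.inRange(cv2.cvtColor(f.astype(np.uint8),cv2.COLOR_BGR2HSV)[v-40:v+40,u-40:u+40],(18,130,60),(38,255,255))>0).sum())
cv2.imwrite('pics/t2.png',np.vstack([np.hstack(t[:2]),np.hstack(t[2:])]))
E
```

```text
top 254 146
top 97 160
tray yellow px 0
scene 265 213
scene 323 77[ WARN:0@16.952] global loadsave.cpp:1063 imwrite_ Unsupported depth image for selected encoder is fallbacked to CV_8U.
```

View pics/t2.png

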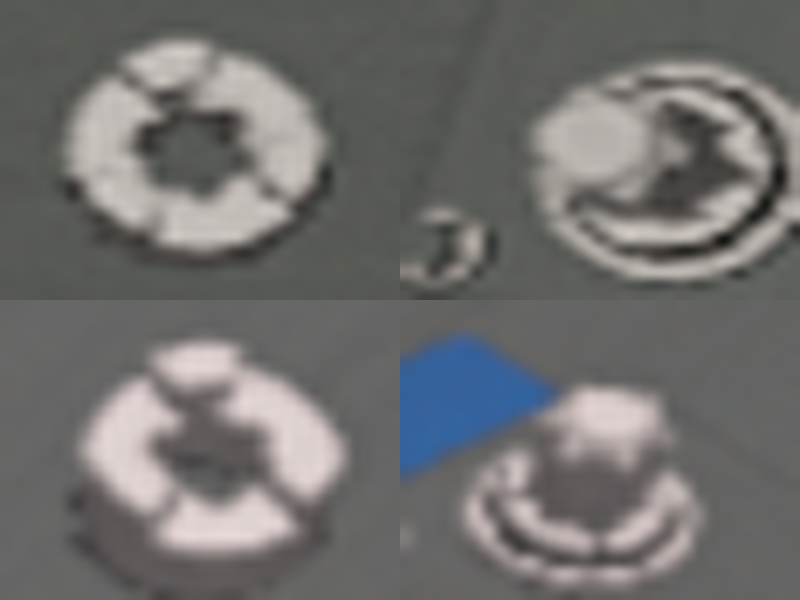

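Call:
servo_tool(commands=[{"slide": [10, 40, -27], "dr": [10, 0, 0], "fingers": -1}, {"slide": [20, 80, -54], "dr": [20, 0, 0], "fingers": -1}, {"slide": [30, 120, -81], "dr": [30, 0, 0], "fingers": -1}, {"slide": [45, 155, -105], "dr": [40, 0, 0], "fingers": -1}, {"slide": [56, 173, -117], "dr": [50, 0, 0], "fingers": -1}])

```text
clock: 10.18
tool_pos: [675.2, -163.3, 94.9]
eef_rot: [[0.0, 0.635, -0.772], [0.002, -0.772, -0.635], [-1.0, -0.001, -0.001]]
contact_force: [-1.0, -0.6, -0.3]
opening: 91.7
```

Call:
servo_tool(commands=[{"slide": [0, 0, 0], "dr": [9, 0, 0], "fingers": -1}, {"slide": [0, 0, 0], "dr": [9, 0, 0], "fingers": -1}, {"slide": [0, 0, 0], "dr": [9, 0, 0], "fingers": -1}])

```text
clock: 10.55
tool_pos: [673.5, -166.8, 95.9]
eef_rot: [[-0.0, 0.511, -0.859], [-0.0, -0.859, -0.511], [-1.0, 0.0, 0.0]]
contact_force: [-0.4, -0.3, -0.1]
opening: 91.9
```

```bash
python3 -c "
from h import *
to((677,-170,10),-60)
cam('top','top3.png')
im=cv2.imread('pics/top3.png'); K,T=load('top3.png'); u,v=proj(K,T,(430,-361,38)).round().astype(int); print(u,v)
y=cv2.inRange(cv2.cvtColor(im,cv2.COLOR_BGR2HSV),(18,130,60),(38,255,255))>0; y=near(y.astype(np.uint8),u,v,35); print(y.sum()); p=np.argwhere(y).mean(0)[::-1]; print(p,at_z(K,T,*p,30))"
```

```text
t 10.55 pos [ 673.5 -166.8   95.9] yaw_y -59.2 tilt 0.02 F [-0.4 -0.3 -0.1] M [ 0.06 -0.01 -0.04] open 91.9 q [ 0.55  0.71 -0.52  1.51  0.39  1.02 -1.11]
-> slide [85.9  4.5 -1.4] dr_x 0.8
331 243
118
[330.21186441 242.95762712] [ 430.25171183 -360.7520589    30.        ]
```

Call:
servo_tool(commands=[{"slide": [30, 4, 0], "dr": [0, 0, 0], "fingers": -1}, {"slide": [60, 4, 0], "dr": [0, 0, 0], "fingers": -1}, {"slide": [80, 4, 0], "dr": [0, 0, 0], "fingers": -0.5}, {"slide": [84, 4, 0], "dr": [0, 0, 0], "fingers": 1}, {"slide": [84, 4, 0], "dr": [0, 0, 0], "fingers": 1}])

```text
clock: 11.22
tool_pos: [676.3, -169.5, 12.5]
eef_rot: [[0.001, 0.51, -0.86], [0.0, -0.86, -0.51], [-1.0, 0.0, -0.001]]
contact_force: [-0.1, -0.6, -0.2]
opening: 66.3
```

Call:
servo_tool(commands=[{"slide": [0, 0, 0], "dr": [0, 0, 0], "fingers": 1}, {"slide": [0, 0, 0], "dr": [0, 0, 0], "fingers": 1}, {"slide": [0, 0, 0], "dr": [0, 0, 0], "fingers": 1}])

```text
clock: 11.6
tool_pos: [676.8, -167.8, 13.1]
eef_rot: [[0.002, 0.511, -0.86], [0.001, -0.86, -0.511], [-1.0, -0.0, -0.002]]
contact_force: [-2.8, 3.9, 5.9]
opening: 36.4
```

```bash
python3 -c "
from h import *
to((677,-170,11),30)"
```

```text
t 11.6 pos [ 676.8 -167.8   13.1] yaw_y -59.3 tilt 0.13 F [-2.8  3.9  5.9] M [ 0.95  0.57 -0.01] open 36.4 q [ 0.52  0.81 -0.48  1.54  0.44  0.9  -1.14]
-> slide [2.1 2.  1. ] dr_x -89.3
```

```bash
python3 - <<'E'
from h import *
cam('top','top4.png'); cam('scene','scene4.png'); t=[]
for n in('top4.png','scene4.png'):
    K,T=load(n); u,v=proj(K,T,(676,-170,40)).astype(int); crop(n,max(u-45,0),v-50,u+45,v+50,4.4,'a.png'); t.append(cv2.imread('pics/a.png'));print(n,u-45,v-50)
cv2.imwrite('pics/g4.png',np.hstack(t)); st()
E
```

```text
top4.png 222 108
scene4.png 233 176
t 11.7 pos [ 676.6 -167.7   13.1] yaw_y -59.3 tilt 0.11 F [-0.   5.5  5.4] M [ 1.08  0.38 -0.08] open 35.3 q [ 0.52  0.81 -0.48  1.54  0.44  0.9  -1.14]
```

View pics/g4.png

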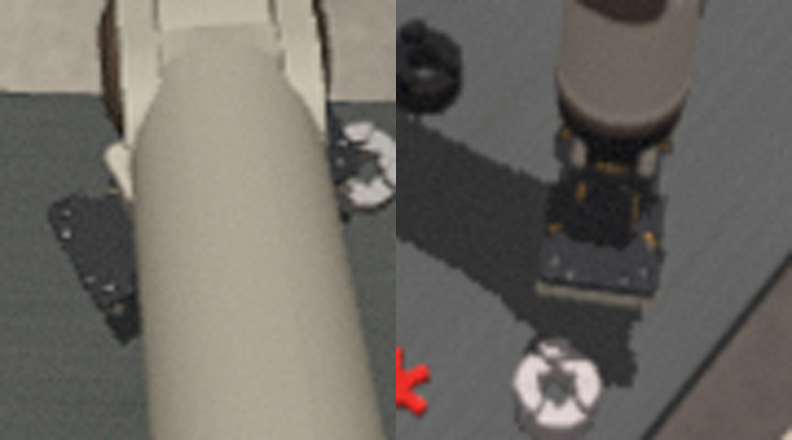

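The opening is 36 mm where 54 mm was expected, so the fingers are not seated square on the cylinder. I'll release, back up and look.

Call:
servo_tool(commands=[{"slide": [0, 0, 0], "dr": [0, 0, 0], "fingers": -1}, {"slide": [0, 0, 0], "dr": [0, 0, 0], "fingers": -1}, {"slide": [0, 0, 0], "dr": [0, 0, 0], "fingers": -1}, {"slide": [0, 0, 0], "dr": [0, 0, 0], "fingers": -1}, {"slide": [0, 0, 0], "dr": [0, 0, 0], "fingers": -1}])

```text
clock: 12.32
tool_pos: [675.6, -170.3, 11.7]
eef_rot: [[-0.0, 0.509, -0.861], [-0.001, -0.861, -0.509], [-1.0, 0.0, 0.001]]
contact_force: [0.2, 0.5, -0.3]
opening: 80.3
```

Call:
servo_tool(commands=[{"slide": [-30, 0, 0], "dr": [0, 0, 0], "fingers": -1}, {"slide": [-80, 0, 0], "dr": [0, 0, 0], "fingers": -1}, {"slide": [-120, 0, 60], "dr": [0, 0, 0], "fingers": -1}, {"slide": [-120, 0, 120], "dr": [0, 0, 0], "fingers": -1}, {"slide": [-120, 0, 180], "dr": [0, 0, 0], "fingers": -1}])

```text
clock: 12.95
tool_pos: [522.6, -261.2, 132.8]
eef_rot: [[0.002, 0.51, -0.86], [-0.002, -0.86, -0.51], [-1.0, 0.002, -0.0]]
contact_force: [0.0, -0.8, 0.3]
opening: 92.0
```

```bash
python3 - <<'E'
from h import *
st()
cam('top','top5.png'); cam('scene','scene5.png'); t=[]
for n in('top5.png','scene5.png'):
    K,T=load(n); u,v=proj(K,T,(676,-170,40)).astype(int); crop(n,max(u-45,0),v-50,u+45,v+50,4.4,'a.png'); t.append(cv2.imread('pics/a.png'));print(n,u-45,v-50)
cv2.imwrite('pics/g5.png',np.hstack(t))
E
```

```text
t 12.95 pos [ 522.6 -261.2  132.8] yaw_y -59.4 tilt 0.14 F [ 0.  -0.8  0.3] M [-0.1  -0.01 -0.01] open 92.0 q [ 0.85  0.49 -0.57  1.79  0.32  0.95 -0.88]
top5.png 222 108
scene5.png 233 176
```

View pics/g5.png

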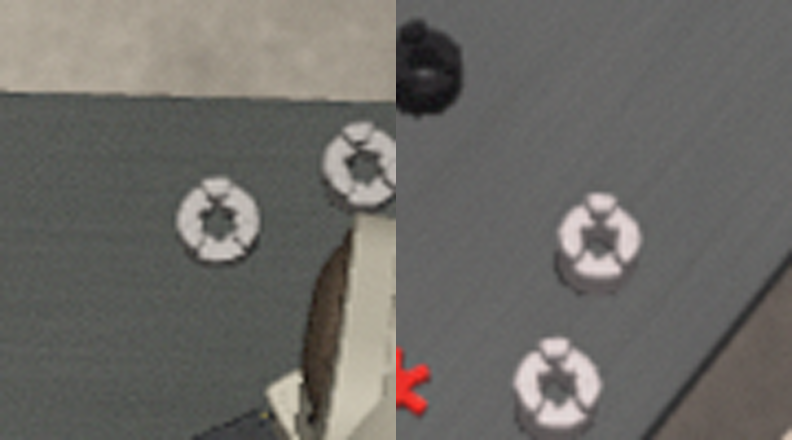

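The hub is still standing, but it has shifted and turned a little: top (271.5,158), scene (279.4,230.5). I'll refit its position.

```bash
python3 - <<'E'
from h import *
for fn,pa,thr in [('top5.png',(271.5,158),130),('scene5.png',(279.4,229),150)]:
    im=cv2.imread('pics/'+fn)
    a=near((im.min(2)>thr).astype(np.uint8),*pa,14); a=fill(cv2.morphologyEx(a,cv2.MORPH_CLOSE,np.ones((3,3))))
    p=at_z(*load(fn),*pa,45); print('A',p.round(),fit(fn,a,p[:2],[(45,54)]))
E
```

```text
A [ 677. -182.   45.] (array([ 678.5, -180.6]), np.float64(21.2), np.float64(253.0))
A [ 684. -179.   45.] (array([ 683.5, -181.8]), np.float64(39.2), np.float64(238.0))
```

The refit puts the hub at about (680.5,−181), pushed 11 mm. I'll regrasp at yaw 30°, where the scene camera can see between the fingers. The grasp will be lower and I'll close in stages.

Call:
servo_tool(commands=[{"slide": [0, 3, -40], "dr": [-10, 0, 0], "fingers": -1}, {"slide": [0, 6, -80], "dr": [-20, 0, 0], "fingers": -1}, {"slide": [0, 9, -120], "dr": [-30, 0, 0], "fingers": -1}, {"slide": [10, 12, -160], "dr": [-40, 0, 0], "fingers": -1}, {"slide": [20, 12, -177], "dr": [-50, 0, 0], "fingers": -1}])

```text
clock: 13.68
tool_pos: [684.2, -177.7, 111.5]
eef_rot: [[0.001, 0.988, -0.156], [0.001, -0.156, -0.988], [-1.0, 0.001, -0.001]]
contact_force: [-0.7, -0.3, -0.1]
opening: 91.7
```

Call:
servo_tool(commands=[{"slide": [5, 0, 0], "dr": [-10, 0, 0], "fingers": -1}, {"slide": [10, 0, 0], "dr": [-20, 0, 0], "fingers": -1}, {"slide": [15, 0, 0], "dr": [-30, 0, 0], "fingers": -1}, {"slide": [20, 0, 0], "dr": [-39, 0, 0], "fingers": -1}, {"slide": [20, 0, 0], "dr": [-39, 0, 0], "fingers": -1}])

```text
clock: 14.3
tool_pos: [681.6, -180.1, 90.8]
eef_rot: [[-0.001, 0.87, 0.493], [0.001, 0.493, -0.87], [-1.0, -0.001, -0.001]]
contact_force: [-1.0, 0.2, -0.6]
opening: 91.8
```

```bash
python3 -c "
from h import *
to((680.5,-181,7),30)"
```

```text
t 14.3 pos [ 681.6 -180.1   90.8] yaw_y 29.5 tilt 0.09 F [-1.   0.2 -0.6] M [ 0.05 -0.15 -0.02] open 91.8 q [ 0.74  0.84 -0.84  1.47  0.66  1.13  0.29]
-> slide [83.8 -1.3  0.4] dr_x -0.5
```

Call:
servo_tool(commands=[{"slide": [30, -1, 0], "dr": [0, 0, 0], "fingers": -1}, {"slide": [60, -1, 0], "dr": [0, 0, 0], "fingers": -1}, {"slide": [78, -1, 0], "dr": [0, 0, 0], "fingers": -1}, {"slide": [84, -1, 0], "dr": [0, 0, 0], "fingers": -0.35}, {"slide": [84, -1, 0], "dr": [0, 0, 0], "fingers": -0.35}])

```text
clock: 14.92
tool_pos: [681.6, -180.0, 8.3]
eef_rot: [[0.0, 0.869, 0.494], [0.0, 0.494, -0.869], [-1.0, 0.0, 0.0]]
contact_force: [0.8, 0.1, -1.0]
opening: 76.4
```

Call:
servo_tool(commands=[{"slide": [0, 0, 0], "dr": [0, 0, 0], "fingers": -0.35}, {"slide": [0, 0, 0], "dr": [0, 0, 0], "fingers": -0.35}])

```text
clock: 15.18
tool_pos: [682.0, -180.3, 9.0]
eef_rot: [[0.002, 0.869, 0.494], [-0.0, 0.494, -0.869], [-1.0, 0.001, 0.001]]
contact_force: [-0.0, 0.2, 0.2]
opening: 62.2
```

```bash
python3 - <<'E'
from h import *
st()
cam('top','top6.png'); cam('scene','scene6.png'); t=[]
for n in('top6.png','scene6.png'):
    K,T=load(n); u,v=proj(K,T,(680,-180,40)).astype(int); crop(n,max(u-35,0),v-42,u+35,v+38,5.6,'a.png'); t.append(cv2.imread('pics/a.png'));print(n,u-35,v-42)
cv2.imwrite('pics/g6.png',np.hstack(t))
E
```

```text
t 15.18 pos [ 682.  -180.3    9. ] yaw_y 29.6 tilt 0.1 F [-0.   0.2  0.2] M [ 0.03 -0.12  0.01] open 62.2 q [ 0.71  0.93 -0.79  1.51  0.73  1.01  0.25]
top6.png 235 115
scene6.png 242 187
```

View pics/g6.png

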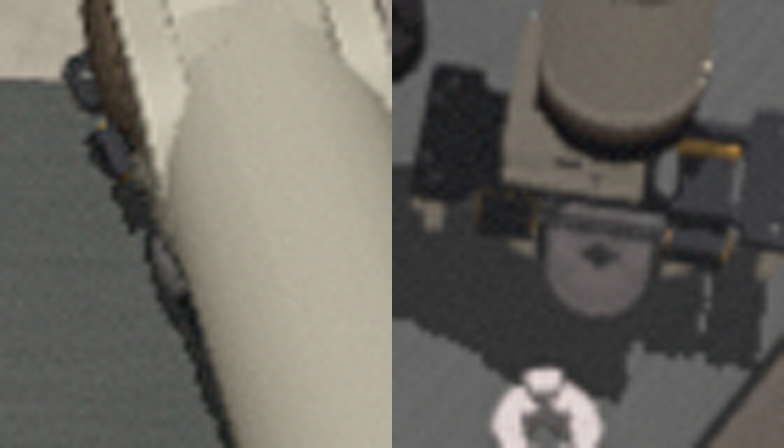

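The hub stands upright between the fingers, centred at about crop (600,250). I'll close and check.

Call:
servo_tool(commands=[{"slide": [0, 0, 0], "dr": [0, 0, 0], "fingers": -0.1}, {"slide": [0, 0, 0], "dr": [0, 0, 0], "fingers": -0.1}, {"slide": [0, 0, 0], "dr": [0, 0, 0], "fingers": -0.1}])

```text
clock: 15.65
tool_pos: [681.6, -180.2, 8.2]
eef_rot: [[0.001, 0.869, 0.495], [-0.0, 0.495, -0.869], [-1.0, 0.001, 0.0]]
contact_force: [1.1, -0.1, 1.2]
opening: 52.6
```

```bash
python3 -c "
from h import *
st()"
```

```text
t 15.65 pos [ 681.6 -180.2    8.2] yaw_y 29.6 tilt 0.04 F [ 1.1 -0.1  1.2] M [ 0.   -0.21 -0.  ] open 52.6 q [ 0.71  0.93 -0.79  1.51  0.73  1.01  0.25]
```

Call:
servo_tool(commands=[{"slide": [0, 0, 0], "dr": [0, 0, 0], "fingers": 1}, {"slide": [0, 0, 0], "dr": [0, 0, 0], "fingers": 1}])

```text
clock: 15.9
tool_pos: [681.6, -180.2, 8.2]
eef_rot: [[0.001, 0.869, 0.495], [0.0, 0.495, -0.869], [-1.0, 0.001, 0.0]]
contact_force: [0.7, 0.2, 1.8]
opening: 52.7
```

```bash
python3 -c "
from h import *
st()"
```

```text
t 15.9 pos [ 681.6 -180.2    8.2] yaw_y 29.6 tilt 0.04 F [0.7 0.2 1.8] M [ 0.01 -0.31  0.01] open 52.7 q [ 0.71  0.93 -0.79  1.51  0.73  1.01  0.25]
```

Call:
servo_tool(commands=[{"slide": [-10, 0, 0], "dr": [0, 0, 0], "fingers": 1}, {"slide": [-30, 0, 0], "dr": [0, 0, 0], "fingers": 1}, {"slide": [-60, 0, 0], "dr": [0, 0, 0], "fingers": 1}, {"slide": [-100, 0, 0], "dr": [0, 0, 0], "fingers": 1}, {"slide": [-150, 0, 0], "dr": [0, 0, 0], "fingers": 1}])

```text
clock: 16.52
tool_pos: [680.0, -180.2, 158.9]
eef_rot: [[-0.002, 0.869, 0.495], [0.0, 0.495, -0.869], [-1.0, -0.002, -0.001]]
contact_force: [1.1, 0.0, -4.5]
opening: 52.5
```

```bash
python3 - <<'E'
from h import *
to((585.5,219.5,300),30)
for fn,thr in [('top2.png',140),('scene2.png',170),('top1.png',140),('scene1.png',170)]:
    im=cv2.imread('pics/'+fn); K,T=load(fn); u,v=proj(K,T,(585.5,219.5,243))
    m=near((im.min(2)>thr).astype(np.uint8),u,v,6); 
    print(fn,(u,v),[fit(fn,near((im.min(2)>t).astype(np.uint8),u,v,6),(585.5,219.5),[(244,18),(240,23)]) for t in (thr-20,thr,thr+20)])
E
```

```text
t 16.52 pos [ 680.  -180.2  158.9] yaw_y 29.7 tilt 0.13 F [ 1.1  0.  -4.5] M [-0.09 -0.19  0.02] open 52.5 q [ 0.76  0.77 -0.88  1.43  0.61  1.23  0.33]
-> slide [-140.7  115.4 -394.3] dr_x -0.3
top2.png (np.float64(109.9448295871714), np.float64(172.25236165894327)) [(array([585.8, 218.8]), np.float64(14.5), np.float64(68.0)), (array([586.2, 218.4]), np.float64(20.5), np.float64(54.0)), (array([588. , 219.2]), np.float64(30.9), np.float64(37.0))]
scene2.png (np.float64(337.43820776302255), np.float64(87.29789597986438)) [(array([585. , 221.7]), np.float64(8.1), np.float64(36.0)), (array([583.7, 224.7]), np.float64(14.6), np.float64(22.0)), (array([582.2, 226.8]), np.float64(24.5), np.float64(12.0))]
top1.png (np.float64(109.9448295871714), np.float64(172.25236165894327)) [(array([586.5, 219.7]), np.float64(16.8), np.float64(63.0)), (array([586.7, 219.5]), np.float64(22.5), np.float64(47.0)), (array([588. , 221.9]), np.float64(38.9), np.float64(29.0))]
scene1.png (np.float64(337.43820776302255), np.float64(87.29789597986438)) [(array([584.9, 221.8]), np.float64(7.6), np.float64(35.0)), (array([583.7, 224.7]), np.float64(13.6), np.float64(23.0)), (array([582.2, 226.8]), np.float64(24.5), np.float64(12.0))]
```

Call:
servo_tool(commands=[{"slide": [-50, 10, -34], "dr": [0, 0, 0], "fingers": 1}, {"slide": [-95, 20, -70], "dr": [0, 0, 0], "fingers": 1}, {"slide": [-135, 35, -120], "dr": [0, 0, 0], "fingers": 1}, {"slide": [-141, 50, -175], "dr": [0, 0, 0], "fingers": 1}, {"slide": [-141, 66, -230], "dr": [0, 0, 0], "fingers": 1}])

```text
clock: 17.15
tool_pos: [624.1, 54.6, 301.4]
eef_rot: [[0.003, 0.869, 0.495], [-0.0, 0.495, -0.869], [-1.0, 0.002, 0.002]]
contact_force: [1.2, 1.0, -4.7]
opening: 52.7
```

```bash
python3 -c "
from h import *
to((585.6,220,280),30)"
```

```text
t 17.15 pos [624.1  54.6 301.4] yaw_y 29.7 tilt 0.16 F [ 1.2  1.  -4.7] M [ 0.06 -0.25  0.01] open 52.7 q [ 0.56  0.53 -1.01  1.49  0.46  1.37  0.04]
-> slide [  21.2   48.4 -162.8] dr_x -0.3
```

Call:
servo_tool(commands=[{"slide": [0, 16, -54], "dr": [0, 0, 0], "fingers": 1}, {"slide": [0, 32, -108], "dr": [0, 0, 0], "fingers": 1}, {"slide": [5, 48, -163], "dr": [0, 0, 0], "fingers": 1}, {"slide": [20, 48, -163], "dr": [0, 0, 0], "fingers": 1}, {"slide": [20, 48, -163], "dr": [0, 0, 0], "fingers": 1}])

```text
clock: 17.77
tool_pos: [584.7, 217.3, 278.3]
eef_rot: [[-0.002, 0.868, 0.496], [-0.002, 0.496, -0.868], [-1.0, -0.003, 0.001]]
contact_force: [0.4, -0.3, -5.3]
opening: 52.6
```

Call:
servo_tool(commands=[{"slide": [0, 0, 0], "dr": [0, 0, 0], "fingers": 1}, {"slide": [0, 0, 0], "dr": [0, 0, 0], "fingers": 1}])

```text
clock: 18.02
tool_pos: [586.8, 216.3, 279.5]
eef_rot: [[0.001, 0.87, 0.492], [-0.0, 0.492, -0.87], [-1.0, 0.001, 0.0]]
contact_force: [-0.0, 0.3, -5.2]
opening: 52.6
```

```bash
python3 - <<'E'
from h import *
to((585.6,220,260),30)
cam('top','top7.png'); cam('scene','scene7.png'); t=[]
for n in('top7.png','scene7.png'):
    K,T=load(n); u,v=proj(K,T,(586,220,270)).astype(int); crop(n,max(u-35,0),v-40,max(u-35,0)+70,v+40,5.6,'a.png'); t.append(cv2.imread('pics/a.png'));print(n,u-35,v-40, proj(K,T,(585.6,220,317)),proj(K,T,(585.6,220,244)))
cv2.imwrite('pics/g7.png',np.hstack(t))
E
```

```text
t 18.02 pos [586.8 216.3 279.5] yaw_y 29.5 tilt 0.04 F [-0.   0.3 -5.2] M [-0.03 -0.18  0.03] open 52.6 q [ 0.29  0.55 -1.01  1.52  0.47  1.34 -0.25]
-> slide [19.5  0.8 -3.8] dr_x -0.5
top7.png 70 129 [ 97.22059055 166.17722858] [109.58950881 172.13163628]
scene7.png 304 40 [341.93347853  68.71452668] [337.61503862  86.97954622]
```

View pics/g7.png

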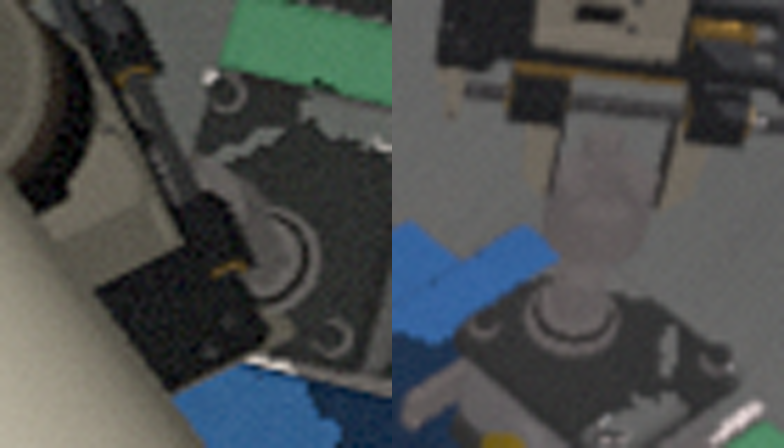

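Call:
servo_tool(commands=[{"slide": [8, 1, -4], "dr": [0, 0, 0], "fingers": 1}, {"slide": [18, 1, -4], "dr": [0, 0, 0], "fingers": 1}, {"slide": [24, 1, -4], "dr": [0, 0, 0], "fingers": 1}, {"slide": [25, 1, -4], "dr": [0, 0, 0], "fingers": 1}])

```text
clock: 18.62
tool_pos: [584.4, 221.4, 252.9]
eef_rot: [[-0.001, 0.869, 0.495], [-0.001, 0.495, -0.869], [-1.0, -0.001, -0.0]]
contact_force: [1.0, 0.3, -4.4]
opening: 52.3
```

```bash
python3 - <<'E'
from h import *
to((585.6,220,250),30)
E
```

```text
t 18.62 pos [584.4 221.4 252.9] yaw_y 29.6 tilt 0.09 F [ 1.   0.3 -4.4] M [ 0.05 -0.15 -0.04] open 52.3 q [ 0.28  0.57 -1.    1.55  0.49  1.29 -0.27]
-> slide [2.9 0.3 1.8] dr_x -0.4
```

Call:
servo_tool(commands=[{"slide": [1, 0, 1], "dr": [0, 0, 0], "fingers": 1}, {"slide": [2, 0, 1], "dr": [0, 0, 0], "fingers": 1}, {"slide": [2, 0, 1], "dr": [0, 0, 0], "fingers": 1}])

```text
clock: 19.0
tool_pos: [585.4, 220.8, 252.0]
eef_rot: [[0.0, 0.869, 0.494], [0.0, 0.494, -0.869], [-1.0, 0.0, 0.0]]
contact_force: [0.4, -0.2, -4.1]
opening: 52.7
```

Call:
servo_tool(commands=[{"slide": [0.8, 0, 0], "dr": [0, 0, 0], "fingers": 1}, {"slide": [1.5, 0, 0], "dr": [0, 0, 0], "fingers": 1}, {"slide": [1.5, 0, 0], "dr": [0, 0, 0], "fingers": 1}])

```text
clock: 19.38
tool_pos: [585.4, 220.7, 250.4]
eef_rot: [[0.0, 0.869, 0.494], [-0.0, 0.494, -0.869], [-1.0, 0.0, 0.0]]
contact_force: [-0.8, -1.2, -4.7]
opening: 52.6
```

```bash
python3 - <<'E'
from h import *
to((585.6,220,250),30)
E
```

```text
t 19.38 pos [585.4 220.7 250.4] yaw_y 29.6 tilt 0.01 F [-0.8 -1.2 -4.7] M [-0.11 -0.13  0.02] open 52.6 q [ 0.28  0.57 -1.    1.55  0.49  1.29 -0.27]
-> slide [ 0.4 -0.2  0.8] dr_x -0.4
```

Call:
servo_tool(commands=[{"slide": [0.7, 0, 0], "dr": [0, 0, 0], "fingers": 1}, {"slide": [1.4, 0, 0], "dr": [0, 0, 0], "fingers": 1}, {"slide": [1.4, 0, 0], "dr": [0, 0, 0], "fingers": 1}])

```text
clock: 19.75
tool_pos: [585.5, 220.5, 249.1]
eef_rot: [[0.0, 0.869, 0.494], [-0.0, 0.494, -0.869], [-1.0, 0.0, 0.0]]
contact_force: [-1.0, -2.4, -3.7]
opening: 52.3
```

Call:
servo_tool(commands=[{"slide": [0.5, 0, 0], "dr": [0, 0, 0], "fingers": 1}, {"slide": [1, 0, 0], "dr": [0, 0, 0], "fingers": 1}, {"slide": [1, 0, 0], "dr": [0, 0, 0], "fingers": 1}])

```text
clock: 20.12
tool_pos: [585.5, 220.6, 248.1]
eef_rot: [[0.0, 0.869, 0.494], [-0.0, 0.494, -0.869], [-1.0, 0.0, 0.0]]
contact_force: [0.1, -2.1, -2.6]
opening: 52.2
```

```bash
python3 - <<'E'
from h import *
st()
E
```

```text
t 20.12 pos [585.5 220.6 248.1] yaw_y 29.6 tilt 0.02 F [ 0.1 -2.1 -2.6] M [-0.56 -0.16  0.  ] open 52.2 q [ 0.28  0.57 -1.    1.56  0.5   1.28 -0.27]
```

Call:
servo_tool(commands=[{"slide": [0, -0.3, 0.7], "dr": [0, 0, 0], "fingers": 1}, {"slide": [0, -0.3, 0.7], "dr": [0, 0, 0], "fingers": 1}])

```text
clock: 20.38
tool_pos: [585.4, 220.1, 247.9]
eef_rot: [[0.0, 0.869, 0.495], [0.0, 0.495, -0.869], [-1.0, 0.0, -0.0]]
contact_force: [1.4, -1.1, -3.4]
opening: 52.7
```

Call:
servo_tool(commands=[{"slide": [0.7, 0, 0], "dr": [0, 0, 0], "fingers": 1}, {"slide": [0.7, 0, 0], "dr": [0, 0, 0], "fingers": 1}])

```text
clock: 20.62
tool_pos: [585.4, 220.2, 247.5]
eef_rot: [[0.0, 0.869, 0.495], [0.0, 0.495, -0.869], [-1.0, 0.0, 0.0]]
contact_force: [-0.7, -1.9, -1.0]
opening: 52.5
```

```bash
python3 - <<'E'
from h import *
st()
E
```

```text
t 20.62 pos [585.4 220.2 247.5] yaw_y 29.6 tilt 0.02 F [-0.7 -1.9 -1. ] M [-0.36 -0.1  -0.01] open 52.5 q [ 0.28  0.57 -1.    1.56  0.5   1.28 -0.27]
```

Call:
servo_tool(commands=[{"slide": [0.4, -0.2, 0.5], "dr": [3, 0, 0], "fingers": 1}, {"slide": [0.8, -0.2, 0.5], "dr": [6, 0, 0], "fingers": 1}, {"slide": [0.8, -0.2, 0.5], "dr": [9, 0, 0], "fingers": 1}, {"slide": [0.8, -0.2, 0.5], "dr": [12, 0, 0], "fingers": 1}])

```text
clock: 21.12
tool_pos: [585.6, 219.1, 246.7]
eef_rot: [[0.0, 0.954, 0.301], [-0.001, 0.301, -0.954], [-1.0, 0.0, 0.001]]
contact_force: [-0.4, -2.3, -1.2]
opening: 52.7
```

```bash
python3 - <<'E'
from h import *
st()
E
```

```text
t 21.12 pos [585.6 219.1 246.7] yaw_y 17.5 tilt 0.04 F [-0.4 -2.3 -1.2] M [-0.66 -0.11  0.03] open 52.7 q [ 0.26  0.56 -0.95  1.56  0.47  1.27 -0.46]
```

Call:
servo_tool(commands=[{"slide": [0.5, 0, 0.5], "dr": [3, 0, 0], "fingers": 1}, {"slide": [0.5, 0, 0.5], "dr": [6, 0, 0], "fingers": 1}, {"slide": [0.5, 0, 0.5], "dr": [9, 0, 0], "fingers": 1}, {"slide": [0.5, 0, 0.5], "dr": [12, 0, 0], "fingers": 1}])

```text
clock: 21.62
tool_pos: [585.5, 218.7, 246.2]
eef_rot: [[-0.0, 0.995, 0.097], [-0.001, 0.097, -0.995], [-1.0, -0.0, 0.001]]
contact_force: [-1.4, -1.5, -0.9]
opening: 52.5
```

```bash
python3 - <<'E'
from h import *
st()
E
```

```text
t 21.62 pos [585.5 218.7 246.2] yaw_y 5.5 tilt 0.05 F [-1.4 -1.5 -0.9] M [-0.66  0.12  0.04] open 52.5 q [ 0.23  0.54 -0.9   1.56  0.44  1.26 -0.64]
```

Call:
servo_tool(commands=[{"slide": [0.5, -0.3, 0.3], "dr": [3, 0, 0], "fingers": 1}, {"slide": [0.5, -0.3, 0.3], "dr": [6, 0, 0], "fingers": 1}, {"slide": [0.5, -0.3, 0.3], "dr": [9, 0, 0], "fingers": 1}, {"slide": [0.5, -0.3, 0.3], "dr": [12, 0, 0], "fingers": 1}])

```text
clock: 22.12
tool_pos: [585.7, 218.6, 245.7]
eef_rot: [[0.001, 0.994, -0.113], [-0.0, -0.113, -0.994], [-1.0, 0.001, 0.0]]
contact_force: [1.6, -1.3, -1.9]
opening: 52.9
```

```bash
python3 - <<'E'
from h import *
st()
E
```

```text
t 22.12 pos [585.7 218.6 245.7] yaw_y -6.5 tilt 0.05 F [ 1.6 -1.3 -1.9] M [-0.51 -0.34  0.01] open 52.9 q [ 0.21  0.52 -0.86  1.56  0.41  1.25 -0.83]
```

Call:
servo_tool(commands=[{"slide": [0.7, 0.2, 0.4], "dr": [0, 0, 0], "fingers": 1}, {"slide": [1.2, 0.2, 0.4], "dr": [0, 0, 0], "fingers": 1}, {"slide": [1.2, 0.2, 0.4], "dr": [0, 0, 0], "fingers": 1}])

```text
clock: 22.5
tool_pos: [585.6, 218.8, 244.9]
eef_rot: [[0.001, 0.994, -0.11], [0.001, -0.11, -0.994], [-1.0, 0.001, -0.001]]
contact_force: [-1.4, -0.6, 3.5]
opening: 52.7
```

```bash
python3 - <<'E'
from h import *
st()
E
```

```text
t 22.5 pos [585.6 218.8 244.9] yaw_y -6.3 tilt 0.05 F [-1.4 -0.6  3.5] M [-0.35  0.17 -0.03] open 52.7 q [ 0.21  0.52 -0.86  1.56  0.41  1.24 -0.83]
```

Call:
servo_tool(commands=[{"slide": [0, 0, 0], "dr": [3, 0, 0], "fingers": 1}, {"slide": [0, 0, 0], "dr": [6, 0, 0], "fingers": 1}, {"slide": [0, 0, 0], "dr": [9, 0, 0], "fingers": 1}, {"slide": [0, 0, 0], "dr": [12, 0, 0], "fingers": 1}])

```text
clock: 23.0
tool_pos: [584.9, 217.8, 243.0]
eef_rot: [[-0.002, 0.949, -0.315], [-0.001, -0.315, -0.949], [-1.0, -0.001, 0.001]]
contact_force: [0.3, -1.4, -4.6]
opening: 52.6
```

```bash
python3 - <<'E'
from h import *
st()
E
```

```text
t 23.0 pos [584.9 217.8 243. ] yaw_y -18.4 tilt 0.11 F [ 0.3 -1.4 -4.6] M [-0.39 -0.11  0.41] open 52.6 q [ 0.18  0.51 -0.81  1.57  0.38  1.23 -1.02]
```

The hub dropped in: the vertical force is back to its bare weight, and Mz of 0.41 N m equals the shaft drag. I'll ease the rotation back a little and slide down while holding on.

Call:
servo_tool(commands=[{"slide": [0, 0, 0.4], "dr": [-2, 0, 0], "fingers": 1}, {"slide": [1.5, 0, 0.4], "dr": [-2, 0, 0], "fingers": 1}, {"slide": [3, 0, 0.4], "dr": [-2, 0, 0], "fingers": 1}, {"slide": [3, 0, 0.4], "dr": [-2, 0, 0], "fingers": 1}])

```text
clock: 23.5
tool_pos: [585.1, 217.9, 241.3]
eef_rot: [[-0.001, 0.96, -0.281], [-0.0, -0.281, -0.96], [-1.0, -0.0, 0.0]]
contact_force: [-2.2, -1.6, -3.2]
opening: 52.5
```

```bash
python3 - <<'E'
from h import *
st()
E
```

```text
t 23.5 pos [585.1 217.9 241.3] yaw_y -16.3 tilt 0.03 F [-2.2 -1.6 -3.2] M [-0.42  0.34  0.16] open 52.5 q [ 0.18  0.51 -0.82  1.57  0.39  1.23 -0.99]
```

Call:
servo_tool(commands=[{"slide": [1, -0.3, 0.4], "dr": [-0.7, 0, 0], "fingers": 1}, {"slide": [2.5, -0.3, 0.4], "dr": [-0.7, 0, 0], "fingers": 1}, {"slide": [4, -0.3, 0.4], "dr": [-0.7, 0, 0], "fingers": 1}, {"slide": [5.5, -0.3, 0.4], "dr": [-0.7, 0, 0], "fingers": 1}, {"slide": [5.5, -0.3, 0.4], "dr": [-0.7, 0, 0], "fingers": 1}])

```text
clock: 24.12
tool_pos: [585.0, 217.5, 235.5]
eef_rot: [[-0.0, 0.963, -0.27], [-0.0, -0.27, -0.963], [-1.0, -0.0, 0.0]]
contact_force: [0.5, -1.1, -5.6]
opening: 53.0
```

```bash
python3 - <<'E'
from h import *
st()
E
```

```text
t 24.12 pos [585.  217.5 235.5] yaw_y -15.7 tilt 0.01 F [ 0.5 -1.1 -5.6] M [-0.18 -0.06  0.07] open 53.0 q [ 0.18  0.52 -0.82  1.58  0.4   1.22 -0.98]
```

Sliding freely. Home is expected at a TCP height of about 220.2, so I'll go on down.

Call:
servo_tool(commands=[{"slide": [2, 0, 0.2], "dr": [-0.3, 0, 0], "fingers": 1}, {"slide": [4, 0, 0.2], "dr": [-0.3, 0, 0], "fingers": 1}, {"slide": [6, 0, 0.2], "dr": [-0.3, 0, 0], "fingers": 1}, {"slide": [8, 0, 0.2], "dr": [-0.3, 0, 0], "fingers": 1}, {"slide": [8, 0, 0.2], "dr": [-0.3, 0, 0], "fingers": 1}])

```text
clock: 24.75
tool_pos: [584.9, 217.4, 227.6]
eef_rot: [[-0.0, 0.964, -0.265], [0.0, -0.265, -0.964], [-1.0, -0.0, -0.0]]
contact_force: [-0.1, -0.9, -4.8]
opening: 52.5
```

```bash
python3 - <<'E'
from h import *
st()
E
```

```text
t 24.75 pos [584.9 217.4 227.6] yaw_y -15.4 tilt 0.01 F [-0.1 -0.9 -4.8] M [-0.06 -0.14  0.02] open 52.5 q [ 0.18  0.52 -0.82  1.59  0.4   1.21 -0.98]
```

Call:
servo_tool(commands=[{"slide": [2, 0, 0], "dr": [0, 0, 0], "fingers": 1}, {"slide": [4, 0, 0], "dr": [0, 0, 0], "fingers": 1}, {"slide": [6, 0, 0], "dr": [0, 0, 0], "fingers": 1}, {"slide": [6, 0, 0], "dr": [0, 0, 0], "fingers": 1}])

```text
clock: 25.25
tool_pos: [584.9, 217.4, 221.5]
eef_rot: [[-0.0, 0.964, -0.265], [0.0, -0.265, -0.964], [-1.0, -0.0, 0.0]]
contact_force: [0.2, 0.6, -5.5]
opening: 52.9
```

Call:
servo_tool(commands=[{"slide": [0.7, 0, 0], "dr": [0, 0, 0], "fingers": 1}, {"slide": [1.4, 0, 0], "dr": [0, 0, 0], "fingers": 1}, {"slide": [1.4, 0, 0], "dr": [0, 0, 0], "fingers": 1}])

```text
clock: 25.62
tool_pos: [584.9, 217.4, 220.4]
eef_rot: [[0.0, 0.964, -0.265], [-0.0, -0.265, -0.964], [-1.0, 0.0, -0.0]]
contact_force: [0.3, -0.4, -4.6]
opening: 52.3
```

```bash
python3 - <<'E'
from h import *
st()
E
```

```text
t 25.62 pos [584.9 217.4 220.4] yaw_y -15.4 tilt 0.0 F [ 0.3 -0.4 -4.6] M [-0.13 -0.09  0.05] open 52.3 q [ 0.18  0.53 -0.81  1.6   0.41  1.19 -0.99]
```

Call:
servo_tool(commands=[{"slide": [0.5, 0, 0], "dr": [0, 0, 0], "fingers": 1}, {"slide": [1, 0, 0], "dr": [0, 0, 0], "fingers": 1}, {"slide": [1, 0, 0], "dr": [0, 0, 0], "fingers": 1}])

```text
clock: 26.0
tool_pos: [585.0, 217.4, 220.0]
eef_rot: [[0.001, 0.964, -0.265], [-0.0, -0.265, -0.964], [-1.0, 0.001, 0.0]]
contact_force: [-2.0, -2.1, 2.2]
opening: 52.3
```

Call:
servo_tool(commands=[{"slide": [0.5, 0, 0], "dr": [0, 0, 0], "fingers": 1}, {"slide": [0.8, 0, 0], "dr": [0, 0, 0], "fingers": 1}, {"slide": [0.8, 0, 0], "dr": [0, 0, 0], "fingers": 1}])

```text
clock: 26.38
tool_pos: [585.1, 217.5, 219.9]
eef_rot: [[0.001, 0.964, -0.265], [-0.0, -0.265, -0.964], [-1.0, 0.001, 0.0]]
contact_force: [-4.0, -2.9, 7.7]
opening: 52.5
```

```bash
python3 - <<'E'
from h import *
st()
E
```

```text
t 26.38 pos [585.1 217.5 219.9] yaw_y -15.4 tilt 0.06 F [-4.  -2.9  7.7] M [-0.64  0.87  0.09] open 52.5 q [ 0.18  0.53 -0.81  1.6   0.41  1.19 -0.99]
```

The hub meets a firm stop at TCP 220.0 (220.2 predicted), so it is home. I'll unload slightly, release and go straight up.

Call:
servo_tool(commands=[{"slide": [-0.8, 0, 0], "dr": [0, 0, 0], "fingers": 1}, {"slide": [-0.8, 0, 0], "dr": [0, 0, 0], "fingers": -0.3}, {"slide": [-0.8, 0, 0], "dr": [0, 0, 0], "fingers": -1}, {"slide": [-0.8, 0, 0], "dr": [0, 0, 0], "fingers": -1}, {"slide": [-0.8, 0, 0], "dr": [0, 0, 0], "fingers": -1}])

```text
clock: 27.0
tool_pos: [585.0, 217.6, 219.3]
eef_rot: [[0.0, 0.964, -0.265], [0.0, -0.265, -0.964], [-1.0, 0.0, -0.0]]
contact_force: [-0.2, 0.2, 0.4]
opening: 85.0
```

Call:
servo_tool(commands=[{"slide": [0, 0, 0], "dr": [0, 0, 0], "fingers": -1}, {"slide": [-15, 0, 0], "dr": [0, 0, 0], "fingers": -1}, {"slide": [-50, 0, 0], "dr": [0, 0, 0], "fingers": -1}, {"slide": [-90, 0, 0], "dr": [0, 0, 0], "fingers": -1}, {"slide": [-130, 0, 0], "dr": [0, 0, 0], "fingers": -1}])

```text
clock: 27.62
tool_pos: [584.9, 217.7, 351.9]
eef_rot: [[0.001, 0.964, -0.265], [0.001, -0.265, -0.964], [-1.0, 0.001, -0.001]]
contact_force: [-0.0, 1.0, 0.5]
opening: 92.4
```

Call:
servo_tool(commands=[{"slide": [0, -30, 50], "dr": [0, 0, 0], "fingers": -1}, {"slide": [0, -60, 100], "dr": [0, 0, 0], "fingers": -1}, {"slide": [0, -80, 150], "dr": [0, 0, 0], "fingers": -1}, {"slide": [0, -80, 200], "dr": [0, 0, 0], "fingers": -1}, {"slide": [0, -80, 200], "dr": [0, 0, 0], "fingers": -1}])

```text
clock: 28.25
tool_pos: [454.4, 41.5, 350.5]
eef_rot: [[0.002, 0.962, -0.272], [-0.004, -0.272, -0.962], [-1.0, 0.002, 0.003]]
contact_force: [1.0, 1.0, -0.1]
opening: 91.7
```

```bash
python3 - <<'E'
from h import *
st()
cam('top','top8.png'); cam('scene','scene8.png'); t=[]
for n in('top8.png','scene8.png'):
    K,T=load(n); u,v=proj(K,T,(585.6,219,235)).astype(int); crop(n,u-35,v-40,u+35,v+40,5.6,'a.png'); t.append(cv2.imread('pics/a.png'))
    im=cv2.imread('pics/'+n); th=130 if n[0]=='t' else 150; u,v=proj(K,T,(585.6,219,257))
    a=near((im.min(2)>th).astype(np.uint8),u,v,13); a=fill(cv2.morphologyEx(a,cv2.MORPH_CLOSE,np.ones((3,3))))
    for z in(257,): print(n,z,fit(n,a,(585,219),[(z,54)]))
cv2.imwrite('pics/g8.png',np.hstack(t))
E
```

```text
t 28.25 pos [454.4  41.5 350.5] yaw_y -15.8 tilt 0.23 F [ 1.   1.  -0.1] M [-0.01 -0.12  0.01] open 91.7 q [ 0.69  0.03 -0.85  1.8   0.03  1.32 -0.44]
top8.png 257 (array([581.6, 222.7]), np.float64(97.0), np.float64(339.0))
scene8.png 257 (array([588.8, 210.9]), np.float64(81.4), np.float64(156.0))
```

View pics/g8.png

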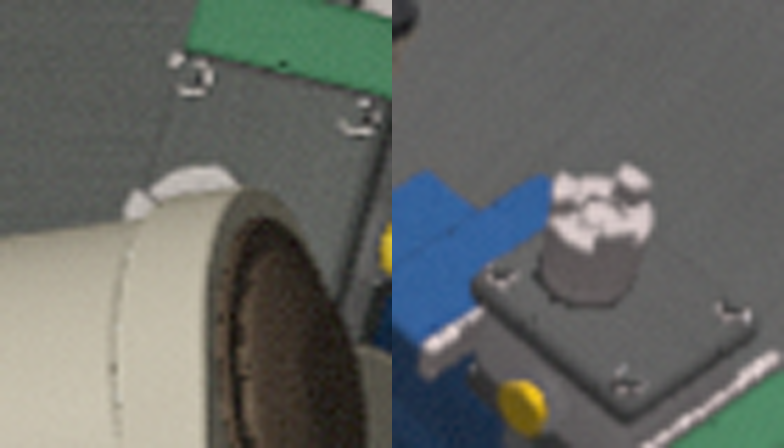

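The scene view shows the hub upright, jaws up, sitting down on the collar at crop (595,240), and the gripper is clear. Handing in.

```bash
python3 - <<'E'
from h import *
K,T=load('scene8.png'); im=cv2.imread('pics/scene8.png'); u,v=proj(K,T,(430,-361,25)).astype(int)
print('tray yellow',(cv2.inRange(cv2.cvtColor(im,cv2.COLOR_BGR2HSV)[v-20:v+20,u-20:u+20],(18,130,60),(38,255,255))>0).sum())
print(manip.close_job())
E
```

```text
tray yellow 136
the job is handed in; nothing more can be done
None
```

I handed the job in with the yellow cap standing in the parts tray and the nearest of the three bright hubs seated on the shaft, jaws up. The robot's clock read about 28 s, and the gripper was clear of everything. No verdict was reported.

- **Cap:** I lifted it straight off and set it upright near the middle of the tray. It measured at about (430, −361) then, and the last picture still showed yellow there.
- **Hub:** I turned it on the teeth under about 8 N until it dropped in. The downward force then fell back to the hub's own weight, and the turning moment matched the 0.4 N m shaft drag. I kept hold of it the whole way down. It stopped firmly with the tool at 220.0 mm, against 220.2 mm predicted, and I pressed no harder than about 12 N.

Checks that failed or disagreed:
- **First grasp on the hub:** it closed to 36 mm instead of about 54 mm, pushed the hub about 11 mm and turned it slightly, all before any lifting. I never found the cause. I released it, measured again and took it lower and at another angle, which held.
- **Seated position from the pictures:** the last fit of the hub's position was unusable, because the arm blocked the top view and the scene fit was poor. "Home" therefore rests on the height and force readings and on the last picture.
- **Unwanted things:** I made no final measurement of the black hub, the star, the can or the wrench. No move was planned near them and no contact showed there.

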